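Unlock the folding stay and shut the light-proof sample box

ROBOT

A 6-joint arm with a two-finger parallel gripper is mounted at the origin on the work surface. World frame = base frame: x ahead of the robot, y to its left, z up, the work surface at z = 0. Lengths are in mm, angles in rad, forces in N, time in s.
With the tool pointing down it reaches from about 350 to 775 mm from the base axis. Payload 7.3 kg.
Tool frame: the origin (TCP) lies midway between the tips of the shut fingers; the grasp point (between the pads) lies 19 mm behind it (bot.grip_depth is the distance from the TCP to the grasp point, in mm); z points along the fingers, x is the direction in which the jaws open and shut, and the axes are right-handed (so a half turn about z gives the same grasp; the last joint's range is limited). The gripper opens to 92 mm and grips with 3 to 60 N. Pads are 19 mm wide; open, the fingers measure 130 mm over their backs; the gripper's body (75 mm by 190 mm) begins 47 mm behind the grasp point.
Start: joints at [-1.25, 0.342, 1.524, -0, 1.275, -0.146], TCP at [236.29, -468.841, 226.741] pointing down, gripper open.
Joint ranges: [-2.53, 2.53], [-0.77, 2.02], [0.04, 2.7], [-1, 4.14], [0.28, 2.66], [-3.11, 3.11]. Speed limits (rad/s): [2.57, 2.57, 3.14, 3.14, 3.14, 3.14].

INTERFACE

Orientations are given as [roll, pitch, yaw] about the fixed x, y, z axes, in that order (R = Rz(yaw) Ry(pitch) Rx(roll)).
In Python, from plant import bot gives the robot as it stands. The module is installed in compiled form; this text tells all that it offers.
- The arm moves only by the shell command python3 -m inch 'ROWS'. ROWS is JSON, a list that holds one entry, the list of rows, each a list of 7 numbers: the shift along the tool's x, y, z each as a share of 0.2 m, from -1 to 1, then the turn, a rotation vector about the tool's x, y, z each as a share of 45 degrees, from -1 to 1, then the closure, from -1 (fully open) to 1 (shut), so that 0 is half open. A call has exactly 10 rows; each row is the pose to reach, as a shift and turn from the pose commanded when the call began, along the tool's axes at that moment; what a row does not reach only later rows make up. A row lasts 1/8 s, in which the tool goes at most 62.5 mm and 10.7 degrees, less where a joint would pass 70% of its speed; a pose out of reach is approached as far as the arm can. A call with a number of a shift or a turn outside -1 to 1 is refused whole. A call with a gripper value outside its range is refused whole. The fingers move at their own pace and stop on an object; the grip force is fixed at half the most. Time passes only in rows, so rows that repeat a pose let the fingers close, or fill a call up. It gives the time, the measured TCP pose, the force and the opening at its end, in the units of the state.
- bot.get_obs(): the state, without advancing time (a new reading comes with each control period).
- bot.capture(name): name is "scene" or "side" or "wrist"; returns the picture (400x640x3 uint8, red, green, blue); there is no depth.
- bot.camera_params(name): a dict with "fx", "fy", "cx", "cy" (pixels), "k1" (the pictures are not rectified: a ray, as slopes to the right and down, at radius r is drawn at 1 + k1 r^2 times it, then the intrinsics apply), "R" (3x3) and "t" (3): a world point X has camera coordinates R X + t; the wrist camera has in their place "T_tool_cam" (4x4, takes a point from camera to tool coordinates, whose origin is the TCP and whose axes are the tool frame's). Camera axes: x right, y down, z forward; pixel columns grow to the right and rows downward; lengths in mm; the calibration is good to about 2 mm. A picture is of the moment at which its call begins: read the wrist's pose just before it. camera_params takes no time and is no camera call.
- bot.close_job(): hands the job in, once; it reports no verdict.
The state is a dict: "time": time; "joint_positions": joint angles; "dq": joint speeds; "tau": joint torques, N m; "tool_pos": TCP position; "tcp_rot": TCP orientation; "contact_force": force on the tool from outside, world axes, zero at the start; "moment": the same for the moment, N m; "grip_width": finger opening in mm.
Only numpy, scipy, OpenCV 4.12 (cv2) and the standard library are available. Lean on these libraries where they do the work, as an engineer would, in place of code of your own. Each camera call takes 0.05 s, during which the arm holds its last target.

TASK

Shut the light-proof sample box: lift the knee of its folding lid stay up and forward past centre so that it unlocks, then lower the lid under control and press its front edge down until it is fully home on the rim. The sheet-metal lid and the thin stay bend easily: take the stay with a light grip, never push or squeeze the lid or the stay with more than about 20 N, and never let the lid slam; leave the bottles and the beaker standing where they are, and take the arm away at the end.

Things in the scene. Friction and masses are not known exactly. Their poses are not given: they have to be found in the camera images.
- box_base (a point): centre of the underside of the open grey sheet-metal box, 22 mm above the bench: 200 (x) by 260 (y) by 100 mm high, walls 6 mm. Axes: z up, y from hinge side to front, x from plain side to stay side (links between x = 103 and 112 mm). Hinge line: y = -130, z = 103 mm. The box cannot be shifted, but its soft rubber feet give about 0.8 mm per N (at most 20 mm down, 4 up), and all that it carries moves with it.
- lid (a joint): lid angle, rad: 1.396 = held open by the locked stay, leaning over the box; 0 = fully home, a firm stop. Its stiff friction hinge (2.2 N m) keeps it wherever it is left: once unlocked it takes about 11 N at lid_press to swing it down at first and 6 to 10 N near the end, and the whole box sinks on its soft feet under that push, so the lid comes home lower than its rest height. Locked, it cannot be lowered.
- knee (a joint): angle of the stay's knee, rad: -0.14 = locked on its stop, the knee a little behind (hinge side of) the line between the end pivots; 0 = links in line (centre); positive = past centre, folding; 2.63 with the lid home. The knee rubs (0.15 N m) and stays where it is left; below about 0.3 it may jam when the lid is pushed. Links: steel strips 15 mm wide, 110 mm between pivots.
- knee_pin (a point): mid-length point, on the axis, of the round steel pin sticking out sideways (box +x) from the knee: 14 mm in diameter, 66 mm long, with an 18 mm head at its end; this point is 62 mm outside the box wall, free below and on both sides. A grip of 5 to 15 N is enough. The pin moves on a circle of 110 mm radius about stay_foot in the box's y-z plane; to unlock it goes up and towards the box's front (+y).
- stay_foot (a point): point on the axis of the stay's lower, fixed pivot, on the box wall, 53 mm above the box's underside at box y = 0; given 62 mm outside the wall, in the same plane as knee_pin.
- lid_press (a point): point on the outer (top) face of the lid, mid-width, 40 mm from the free front edge and 220 mm from the hinge line. Its axes turn with the lid: z is the outward normal of the outer face (up when shut), y points from the hinge to the free edge, x as the box's. The lid is a flat plate 200 by 260 by 10 mm; push this face near here to lower it.
- lid_hinge (a point): mid-point of the lid's hinge line, on the underside of the lid plate; axes as lid_press.
- vial0_mid (a point): centre of a small amber bottle standing inside the box, 36 mm diameter, 70 mm high: leave alone.
- vial1_mid (a point): centre of the other small amber bottle in the box, same size: leave alone.
- bottle_mid (a point): centre of a large amber bottle on the bench behind or in front of the box, 76 mm diameter, 170 mm high: leave alone.
- beaker_mid (a point): centre of an empty glass beaker on the bench in front of or behind the box, 68 mm diameter, 90 mm high: leave alone.

How it is judged:
By the outcome, as a careful person would: the job done as asked, in the order asked, and still so for the second after the job is handed in, with the robot touching nothing.
It also fails if it takes over 72 s, if anything falls off the work surface, if the arm or the gripper's body presses on something with over 40 N, if the wrist force passes 120 N, or if a joint passes its speed limit or range.

## Working session

There is one attempt and no reset: what is moved stays moved. The work goes in short steps, Python scripts to look and compute and a shell command to move; the robot and the scene stay as the last step left them, time stands still between calls to the robot, and variables do not carry over. Pictures are saved under pics/ and viewed, and the job is handed in when it is done.

```bash
mkdir -p pics; ls; python3 - <<'E'
from plant import bot
import cv2,numpy as np
print(bot.get_obs())
for n in ["scene","side","wrist"]:
    im=bot.capture(n); cv2.imwrite(f"pics/{n}0.png",im[:,:,::-1]); print(n,bot.camera_params(n))
E
```

```text
pics
{'time': 0.0, 'joint_positions': array([-1.24999750e+00,  3.42740974e-01,  1.52502410e+00,  8.06171407e-06,
        1.27541945e+00, -1.46012007e-01]), 'dq': array([ 2.60552809e-05, -5.59051103e-04, -1.36857952e-03,  4.11474823e-04,
       -8.48744793e-04, -1.51456785e-03]), 'tau': array([-1.42010569e-03, -4.31248248e+01, -2.44220603e+01,  7.17214867e-02,
        5.59448591e-02, -1.08560885e-04]), 'tool_pos': array([ 236.1548834 , -468.42095009,  226.03303427]), 'tcp_rot': array([-3.14135342e+00,  1.57380332e-03, -1.10398766e+00]), 'contact_force': array([ 0.0717734 , -0.04702679, -0.03617273]), 'moment': array([ 0.03900459, -0.0168481 ,  0.00971861]), 'grip_width': 92.1093164098852}
scene {'fx': 421.3012463858081, 'fy': 421.3012463858081, 'cx': 319.33402047341326, 'cy': 201.33097315902674, 'k1': -0.06553319483043361, 'R': array([[-0.15290273,  0.98821697,  0.0069261 ],
       [ 0.62260226,  0.10177066, -0.77589249],
       [-0.76745501, -0.11432387, -0.63082713]]), 't': array([ 104.21616037, -181.30626283, 1776.96585399])}
side {'fx': 397.81824828754856, 'fy': 397.81824828754856, 'cx': 320.05243806904554, 'cy': 198.4159493678235, 'k1': -0.09303018796216209, 'R': array([[-0.94742934, -0.31951607, -0.01694454],
       [-0.23188485,  0.72214689, -0.65171564],
       [ 0.22047007, -0.61352534, -0.75827409]]), 't': array([ 527.56674317,  254.21601685, 1080.41230339])}
wrist {'fx': 291.66974503319074, 'fy': 291.66974503319074, 'cx': 321.3157469540617, 'cy': 198.2301380494749, 'k1': -0.02428834821907333, 'T_tool_cam': array([[ 9.99999317e-01,  4.11267865e-04, -1.09440144e-03,
        -1.94390006e-01],
       [-1.06529197e-04,  9.64244109e-01,  2.65015635e-01,
        -7.14193441e+01],
       [ 1.16426256e-03, -2.65015337e-01,  9.64243494e-01,
        -1.58792331e+02],
       [ 0.00000000e+00,  0.00000000e+00,  0.00000000e+00,
         1.00000000e+00]])}
```

View pics/scene0.png

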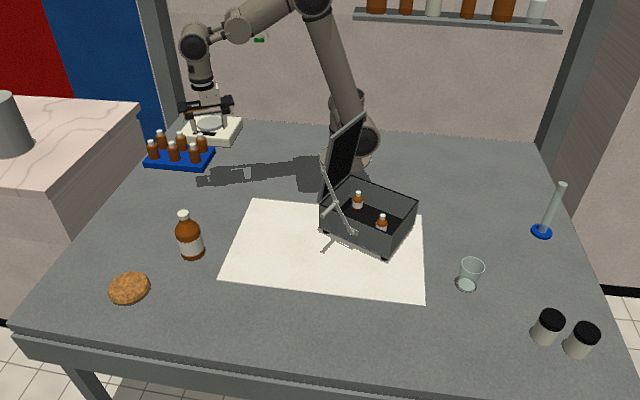

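View pics/side0.png

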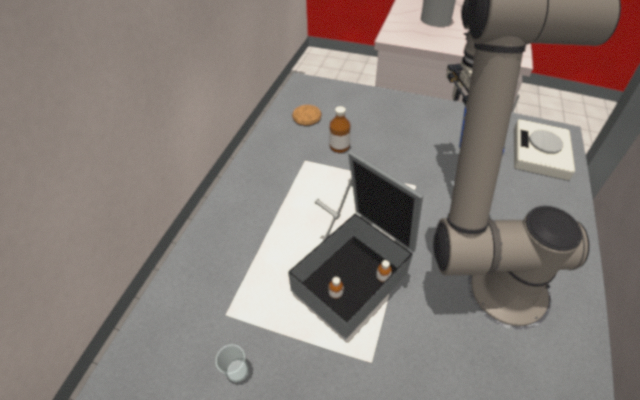

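View pics/wrist0.png

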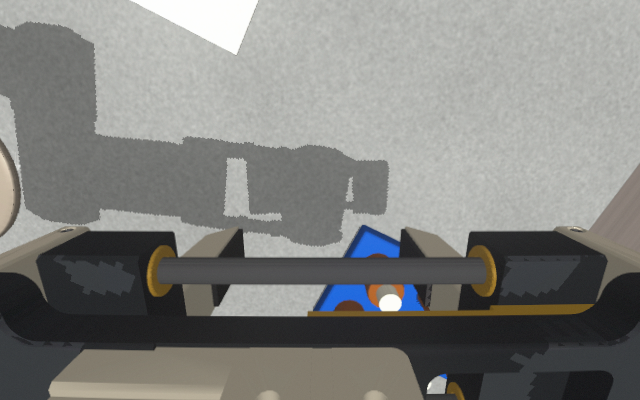

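The scene view shows the box at about (365,215), with the lid leaning open at about (343,160) and the stay on its left. The robot base is behind it. I'll enlarge both views.

```bash
python3 - <<'E'
import cv2
a=cv2.imread('pics/scene0.png')[100:280,290:440]; cv2.imwrite('pics/sc0.png',cv2.resize(a,None,fx=4,fy=4,interpolation=cv2.INTER_CUBIC)[:, :])
a=cv2.imread('pics/scene0.png')[100:250,290:440]; cv2.imwrite('pics/sc0.png',cv2.resize(a,None,fx=4,fy=4,interpolation=cv2.INTER_CUBIC))
a=cv2.imread('pics/scene0.png')[170:270,300:430]; cv2.imwrite('pics/sc1.png',cv2.resize(a,None,fx=6,fy=6,interpolation=cv2.INTER_CUBIC))
a=cv2.imread('pics/side0.png')[145:345,270:430]; cv2.imwrite('pics/sd0.png',cv2.resize(a,None,fx=3,fy=3,interpolation=cv2.INTER_CUBIC))
E
```

```text
(no output)
```

View pics/sc0.png

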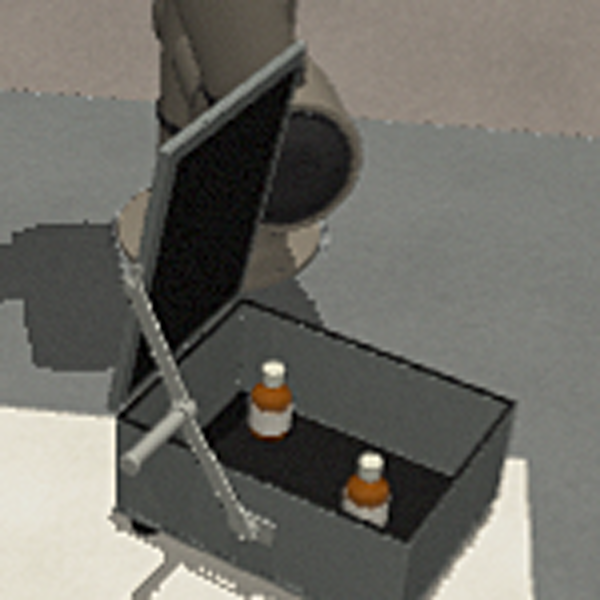

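View pics/sc1.png

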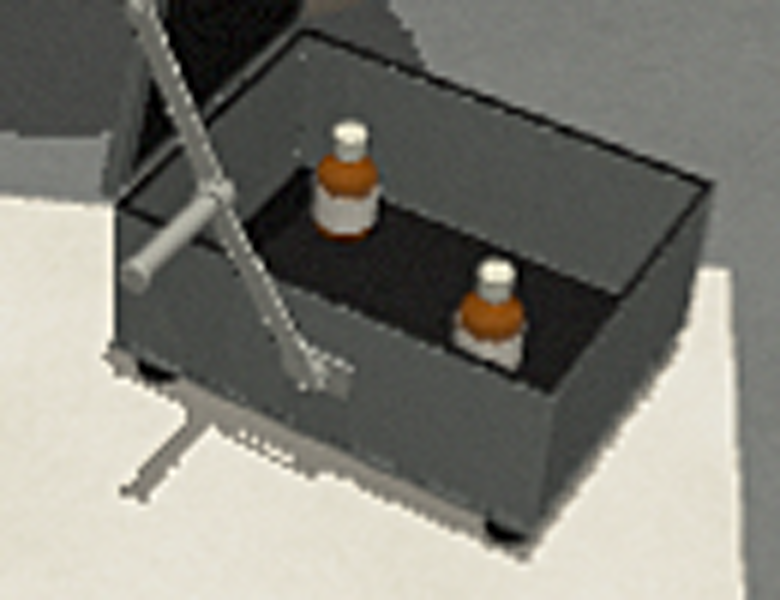

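View pics/sd0.png

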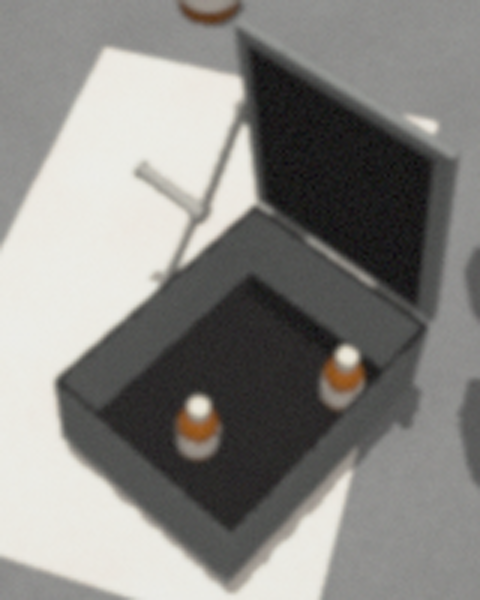

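```bash
cat > h.py <<'E'
import numpy as np
from scipy.optimize import least_squares
from scipy.spatial.transform import Rotation as Ro
P={'scene':dict(f=421.3012463858081,c=(319.33402047341326,201.33097315902674),k=-0.06553319483043361,R=np.array([[-0.15290273,0.98821697,0.0069261],[0.62260226,0.10177066,-0.77589249],[-0.76745501,-0.11432387,-0.63082713]]),t=np.array([104.21616037,-181.30626283,1776.96585399])),
'side':dict(f=397.81824828754856,c=(320.05243806904554,198.4159493678235),k=-0.09303018796216209,R=np.array([[-0.94742934,-0.31951607,-0.01694454],[-0.23188485,0.72214689,-0.65171564],[0.22047007,-0.61352534,-0.75827409]]),t=np.array([527.56674317,254.21601685,1080.41230339]))}
def proj(n,X):
    p=P[n]; c=p['R']@np.asarray(X,float)+p['t']; s=c[:2]/c[2]; s=s*(1+p['k']*(s@s)); return s*p['f']+np.array(p['c'])
def box(q,X,dz=0):
    x,y,w=q; return Ro.from_euler('z',w).apply(np.asarray(X,float))+[x,y,22+dz]
def foot(): return np.array([162.,0,53])
# outer wall at x=100 -> given point 62 outside
LT=1.396
def lidpt(u,v,h,a):  # u across x, v from hinge, h above underside
    c,s=np.cos(a),np.sin(a); return np.array([u,-130+v*c-h*s,103+v*s+h*c])
E
cat > fit.py <<'E'
from h import *
obs=[]
def S(u,v):return (300+(u+.5)/6-.5,170+(v+.5)/6-.5)
def D(u,v):return (270+(u+.5)/3-.5,145+(v+.5)/3-.5)
def S0(u,v):return (290+(u+.5)/4-.5,100+(v+.5)/4-.5)
o=[('scene',(100,-130,100),S(117,203)),('scene',(100,130,100),S(552,392)),('scene',(-100,130,100),S(713,183)),('scene',(-100,-130,100),S(303,30)),('scene',(100,130,0),S(538,527)),
('side',(100,-130,100),D(258,207)),('side',(-100,-130,100),D(427,325)),('side',(100,130,100),D(60,382)),('side',(-100,130,0),D(232,590))]
best=None
for w in np.arange(0,6.28,.7):
    r=least_squares(lambda q:np.concatenate([proj(n,box(q,X))-p for n,X,p in o]),[450,50,w],x_scale=[10,10,.1],loss='soft_l1')
    if best is None or r.cost<best.cost:best=r
q=best.x;print(q,best.cost);
for n,X,p in o: print(n,X,np.round(proj(n,box(q,X))-p,1))
pin=lambda dx,k:0
# lid & pin checks
import math
f=np.array([0,53.])
chk=[('lid free +x under',lidpt(100,260,0,LT),'scene',S0(166,160)),('lid free -x',lidpt(-100,260,0,LT),'scene',S0(300,62)),
('lid +x top',lidpt(100,260,0,LT),'side',D(250,45)),('foot',np.array([107,0,53]),'scene',S(315,375))]
for nm,X,n,p in chk: print(nm,np.round(proj(n,box(q,X)),1),np.round(p,1))
# pin direction fit: foot angle
oo=[('scene',(176.5,),S(138,275)),('side',(176.5,),D(143,168))]
for a in np.arange(1.5,2.3,.05):
    X=[195,110*np.cos(a),53+110*np.sin(a)];X2=[112,X[1],X[2]]
    print(round(a,2),*[np.round(proj(n,box(q,Z)),1) for n in P for Z in(X,X2)])
print(S(138,275),S(215,192),D(143,168),D(198,212))
E
python3 fit.py
```

```text
[425.80546045 122.69269853   5.85229414] 5.129819942330041
scene (100, -130, 100) [-0.5  0.4]
scene (100, 130, 100) [0.5 0.3]
scene (-100, 130, 100) [ 0.5 -0.2]
scene (-100, -130, 100) [-0.  -0.7]
scene (100, 130, 0) [-1.   1.1]
side (100, -130, 100) [-0.1 -0.7]
side (-100, -130, 100) [2.7 0.8]
side (100, 130, 100) [-1.2  0.8]
side (-100, 130, 0) [ 0.5 -0.6]
lid free +x under [332.7 137.5] [331.1 139.6]
lid free -x [367.1 110.2] [364.6 115.1]
lid +x top [348.4 152.8] [353.  159.7]
foot [351.8 231.4] [352.1 232.1]
1.5 [340.8 221.8] [355.3 206.2] [295.2 209.1] [318.1 226.3]
1.55 [339.1 221. ] [353.7 205.4] [296.7 207.9] [319.6 225. ]
1.6 [337.5 220.3] [352.1 204.8] [298.1 206.7] [321.1 223.7]
1.65 [335.8 219.6] [350.5 204.2] [299.6 205.6] [322.5 222.5]
1.7 [334.2 219.1] [348.9 203.7] [301.1 204.6] [324.  221.4]
1.75 [332.5 218.6] [347.3 203.3] [302.6 203.6] [325.4 220.4]
1.8 [330.9 218.2] [345.8 202.9] [304.  202.7] [326.9 219.4]
1.85 [329.4 217.9] [344.2 202.7] [305.4 201.9] [328.3 218.5]
1.9 [327.8 217.6] [342.7 202.5] [306.8 201.2] [329.6 217.7]
1.95 [326.3 217.4] [341.2 202.3] [308.2 200.6] [331. 217.]
2.0 [324.8 217.4] [339.7 202.3] [309.5 200.1] [332.3 216.4]
2.05 [323.4 217.4] [338.3 202.3] [310.8 199.6] [333.5 215.9]
2.1 [322.  217.4] [336.9 202.5] [312.1 199.3] [334.7 215.5]
2.15 [320.6 217.6] [335.6 202.7] [313.3 199. ] [335.9 215.1]
2.2 [319.3 217.8] [334.3 202.9] [314.5 198.8] [337.  214.9]
2.25 [318.1 218.1] [333.1 203.3] [315.6 198.7] [338.1 214.7]
(322.5833333333333, 215.41666666666666) (335.4166666666667, 201.58333333333334) (317.3333333333333, 200.66666666666666) (335.6666666666667, 215.33333333333331)
```

```bash
cat >> h.py <<'E'
from scipy.optimize import fsolve
def _pv():
    def e(p):
        r=[]
        for a,k in((0,2.63),(LT,-.14)):
            X=lidpt(0,p[0],p[1],a); r.append(np.hypot(X[1],X[2]-53)-220*np.cos(k/2))
        return r
    return fsolve(e,[140,-5])
PV=_pv()
def pinang(lid):
    """foot->knee angle in box y-z from +y, and knee angle, for lid angle (knee to the front)"""
    X=lidpt(0,*PV,lid);d=np.hypot(X[1],X[2]-53);k=2*np.arccos(min(1,d/220));b=np.arctan2(X[2]-53,X[1])
    return b-k/2,k
def pin(lid,lock=False,x=162):
    b,k=pinang(lid)
    if lock: b=b+k
    return np.array([x,110*np.cos(b),53+110*np.sin(b)])
E
cat >> fit.py <<'E'
print(PV)
print(o and [ (l,np.round(pinang(l),3),pin(l)) for l in (1.396,1.39,1.38,1.3,1.2,0)])
print('locked',pin(1.396,True), box(q,pin(1.396,True)), [proj(n,box(q,pin(1.396,True,x))) for n in P for x in (195,112)])
print(box(q,lidpt(0,220,10,1.396)),box(q,[0,0,0]),Ro.from_euler('z',q[2]).as_matrix())
E
python3 fit.py | tail -12
```

```text
1.8 [330.9 218.2] [345.8 202.9] [304.  202.7] [326.9 219.4]
1.85 [329.4 217.9] [344.2 202.7] [305.4 201.9] [328.3 218.5]
1.9 [327.8 217.6] [342.7 202.5] [306.8 201.2] [329.6 217.7]
1.95 [326.3 217.4] [341.2 202.3] [308.2 200.6] [331. 217.]
2.0 [324.8 217.4] [339.7 202.3] [309.5 200.1] [332.3 216.4]
2.05 [323.4 217.4] [338.3 202.3] [310.8 199.6] [333.5 215.9]
2.1 [322.  217.4] [336.9 202.5] [312.1 199.3] [334.7 215.5]
2.15 [320.6 217.6] [335.6 202.7] [313.3 199. ] [335.9 215.1]
2.2 [319.3 217.8] [334.3 202.9] [314.5 198.8] [337.  214.9]
2.25 [318.1 218.1] [333.1 203.3] [315.6 198.7] [338.1 214.7]
(322.5833333333333, 215.41666666666666) (335.4166666666667, 201.58333333333334) (317.3333333333333, 200.66666666666666) (335.6666666666667, 215.33333333333331)
[141.37190067   4.48949442]Traceback (most recent call last):
  File "fit.py", line 28, in <module>
    print(o and [ (l,np.round(pinang(l),3),pin(l)) for l in (1.396,1.39,1.38,1.3,1.2,0)])
                                           ~~~^^^
TypeError: <lambda>() missing 1 required positional argument: 'k'
```

```bash
sed -i '/^pin=lambda/d' fit.py; python3 fit.py | tail -12
```

```text
2.05 [323.4 217.4] [338.3 202.3] [310.8 199.6] [333.5 215.9]
2.1 [322.  217.4] [336.9 202.5] [312.1 199.3] [334.7 215.5]
2.15 [320.6 217.6] [335.6 202.7] [313.3 199. ] [335.9 215.1]
2.2 [319.3 217.8] [334.3 202.9] [314.5 198.8] [337.  214.9]
2.25 [318.1 218.1] [333.1 203.3] [315.6 198.7] [338.1 214.7]
(322.5833333333333, 215.41666666666666) (335.4166666666667, 201.58333333333334) (317.3333333333333, 200.66666666666666) (335.6666666666667, 215.33333333333331)
[141.37190067   4.48949442]
[(1.396, array([2.025, 0.14 ]), array([162.        , -48.25689179, 151.84974656])), (1.39, array([1.993, 0.197]), array([162.        , -45.12275463, 153.31917571])), (1.38, array([1.954, 0.266]), array([162.        , -41.10120939, 155.03279172])), (1.3, array([1.756, 0.58 ]), array([162.        , -20.28332002, 161.11376845])), (1.2, array([1.58 , 0.831]), array([162.        ,  -1.02385042, 162.99523503])), (0, array([0.05, 2.63]), array([162.        , 109.8622506 ,  58.50326196]))]
locked [162.         -61.57854769 144.14868328] [547.2775002   -0.92146366 166.14868328] [array([320.21379133, 217.65263469]), array([335.19138168, 202.72894275]), array([313.68285098, 198.94738676]), array([336.26038931, 215.02868403])]
[383.37413465  30.39050463 343.38671124] [425.80546045 122.69269853  22.        ] [[ 0.90859389  0.41768068  0.        ]
 [-0.41768068  0.90859389  0.        ]
 [ 0.          0.          1.        ]]
```

```bash
python3 - <<'E'
from h import *
import cv2
def ray(n,u,v):
    p=P[n];d=(np.array([u,v])-p['c'])/p['f'];s=d.copy()
    for _ in range(10): s=d/(1+p['k']*(s@s))
    return -p['R'].T@p['t'], p['R'].T@np.array([*s,1])
a=-1.25;nrm=np.array([-np.sin(a),np.cos(a),0]);r=np.array([np.cos(a),np.sin(a),0])
for off in(-60,0,60):
  for u,v in((195,45),(215,33),(240,28),(312,3),(205,110),(206,95)):
    c,d=ray('scene',u,v);k=(off-c@nrm)/(d@nrm);X=c+k*d;print(off,(u,v),'rad',round(X@r),'z',round(X[2]))
im=cv2.imread('pics/scene0.png')[0:130,160:400];cv2.imwrite('pics/arm.png',cv2.resize(im,None,fx=3.3,fy=3.3,interpolation=cv2.INTER_CUBIC))
E
```

```text
-60 (195, 45) rad 538 z 488
-60 (215, 33) rad 464 z 525
-60 (240, 28) rad 377 z 537
-60 (312, 3) rad 125 z 610
-60 (205, 110) rad 541 z 238
-60 (206, 95) rad 528 z 299
0 (195, 45) rad 530 z 508
0 (215, 33) rad 460 z 543
0 (240, 28) rad 376 z 555
0 (312, 3) rad 135 z 624
0 (205, 110) rad 534 z 268
0 (206, 95) rad 521 z 326
60 (195, 45) rad 523 z 527
60 (215, 33) rad 455 z 561
60 (240, 28) rad 375 z 572
60 (312, 3) rad 144 z 639
60 (205, 110) rad 527 z 297
60 (206, 95) rad 515 z 353
```

View pics/arm.png

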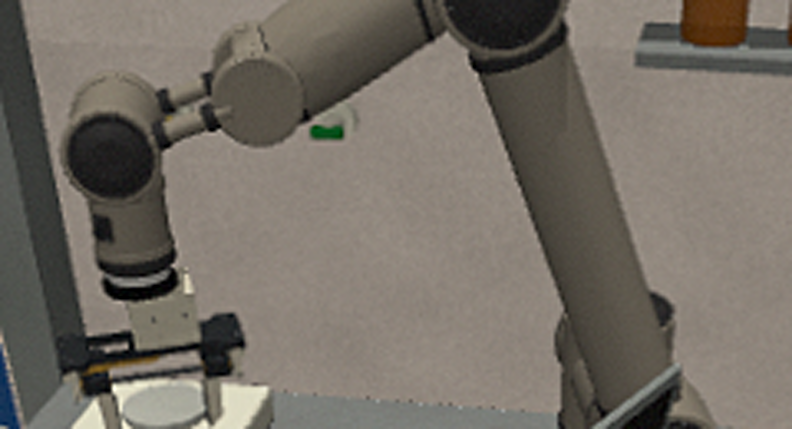

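```bash
python3 -m inch '[[[-0.1,-0.25,0,0,0,0,-1],[-0.2,-0.5,0,0,0,0,-1],[-0.3,-0.75,0,0,0,0,-1],[-0.35,-0.95,0,0,0,0.1,-1],[-0.35,-0.95,0,0,0,0.3,-1],[-0.35,-0.95,0,0,0,0.5,-1],[-0.35,-0.95,0,0,0,0.7,-1],[-0.35,-0.95,0,0,0,0.9,-1],[-0.35,-0.95,0,0,0,1,-1],[-0.35,-0.95,0,0,0,1,-1]]]'; python3 -c "
from plant import bot
o=bot.get_obs();print(o['joint_positions'],o['tool_pos'],o['tcp_rot'])"
```

```text
time: 1.4
tool_pos: [374.4, -320.7, 226.5]
tcp_rot: [3.141, 0.0, -1.889]
contact_force: [0.0, -0.5, -0.4]
grip_width: 91.9
[-8.63936644e-01  2.83911055e-01  1.60895390e+00 -5.98473385e-05
  1.24924091e+00  1.02466877e+00] [ 374.3583282  -320.70573862  226.49077155] [ 3.14112461e+00  2.18041259e-04 -1.88858654e+00]
```

```bash
cat > go.py <<'E'
from h import *
import sys
Q=np.array([425.805,122.693,5.85229414-2*np.pi])
def rows(pos,rot,target,yaw=None):
    R=Ro.from_euler('xyz',rot)
    d=R.inv().apply(np.asarray(target)-pos)/200
    out=np.round(d,4)
    if yaw is not None:
        t=(R.inv()*Ro.from_euler('xyz',[np.pi,0,yaw])).as_rotvec()/(np.pi/4); print('turn',np.round(t,4))
    print('shift',out)
E
cat > w.py <<'E'
from go import *
from plant import bot
o=bot.get_obs()
b=[float(v) for v in sys.argv[1:4]]
t=box(Q,b); print('now',np.round(o['tool_pos'],1),np.round(o['tcp_rot'],3),'box',np.round(Ro.from_euler('z',-Q[2]).apply(o['tool_pos']-[Q[0],Q[1],22]),1),'F',np.round(o['contact_force'],1),'target',np.round(t,1))
rows(o['tool_pos'],o['tcp_rot'],t,Q[2]-np.pi/2)
E
python3 w.py 195 -230 215
```

```text
now [ 374.4 -320.7  226.5] [ 3.141  0.    -1.889] box [ 138.5 -424.4  204.5] F [ 0.  -0.5 -0.4] target [ 506.9 -167.7  237. ]
turn [0.0006 0.0002 0.144 ]
shift [-0.9337 -0.3906 -0.0525]
```

```bash
python3 -m inch '[[[-0.2,-0.1,0,0,0,0.144,-1],[-0.4,-0.2,0,0,0,0.144,-1],[-0.6,-0.3,-0.05,0,0,0.144,-1],[-0.8,-0.39,-0.05,0,0,0.144,-1],[-0.934,-0.39,-0.05,0,0,0.144,-1],[-0.934,-0.39,-0.05,0,0,0.144,-1],[-0.934,-0.39,-0.05,0,0,0.144,-1],[-0.934,-0.39,-0.05,0,0,0.144,-1],[-0.934,-0.39,-0.05,0,0,0.144,-1],[-0.934,-0.39,-0.05,0,0,0.144,-1]]]'; python3 w.py 168 -70 215; python3 - <<'E'
from plant import bot
import cv2
cv2.imwrite('pics/w1.png',bot.capture('wrist')[:,:,::-1])
E
```

```text
time: 2.65
tool_pos: [506.9, -168.3, 236.7]
tcp_rot: [-3.142, -0.0, -2.003]
contact_force: [-0.3, -1.0, 0.1]
grip_width: 91.9
now [ 506.9 -168.3  236.7] [-3.142 -0.    -2.003] box [ 195.2 -230.6  214.7] F [-0.3 -1.   0.1] target [549.2 -11.1 237. ]
turn [-0.0001 -0.0002 -0.0019]
shift [-0.8027  0.1372 -0.0014]
```

View pics/w1.png

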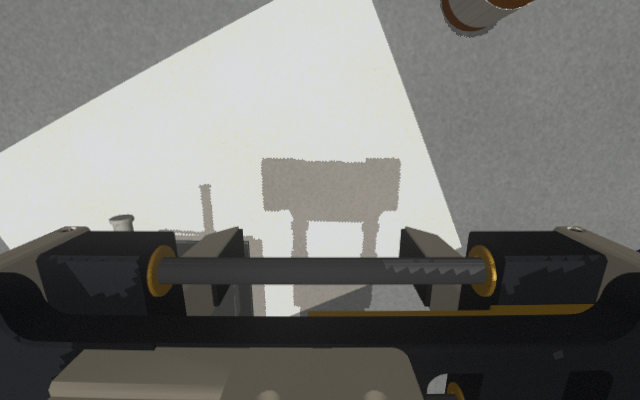

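The pin head shows at about (121,220), partly behind the left finger. The big bottle is at (485,10), off to the far side and below the path. Next I move above the pin.

```bash
python3 -m inch '[[[-0.2,0,0,0,0,0,-1],[-0.4,0,0,0,0,0,-1],[-0.6,0.05,0,0,0,0,-1],[-0.7,0.1,0,0,0,0,-1],[-0.8,0.137,0,0,0,0,-1],[-0.8,0.137,0,0,0,0,-1],[-0.8,0.137,0,0,0,0,-1],[-0.8,0.137,0,0,0,0,-1],[-0.8,0.137,0,0,0,0,-1],[-0.8,0.137,0,0,0,0,-1]]]'; python3 w.py 168 -61.6 129; python3 - <<'E'
from plant import bot
import cv2
for n in ('wrist','scene','side'): cv2.imwrite(f'pics/{n}2.png',bot.capture(n)[:,:,::-1])
E
```

```text
time: 3.95
tool_pos: [549.1, -11.5, 236.7]
tcp_rot: [-3.142, -0.0, -2.003]
contact_force: [0.6, 0.1, -0.5]
grip_width: 91.9
now [549.1 -11.5 236.7] [-3.142 -0.    -2.003] box [168.1 -70.4 214.7] F [ 0.6  0.1 -0.5] target [552.7  -3.4 151. ]
turn [-0.0001 -0.0002 -0.0018]
shift [-4.420e-02  4.000e-04  4.285e-01]
```

View pics/wrist2.png

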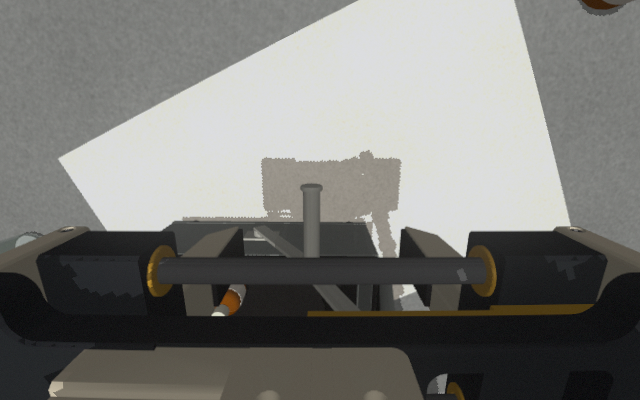

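View pics/scene2.png

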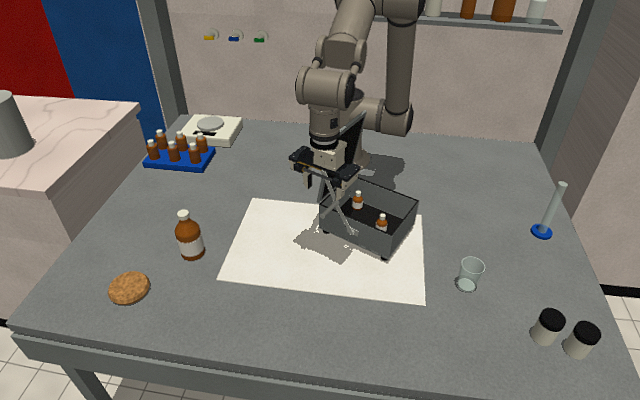

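View pics/side2.png

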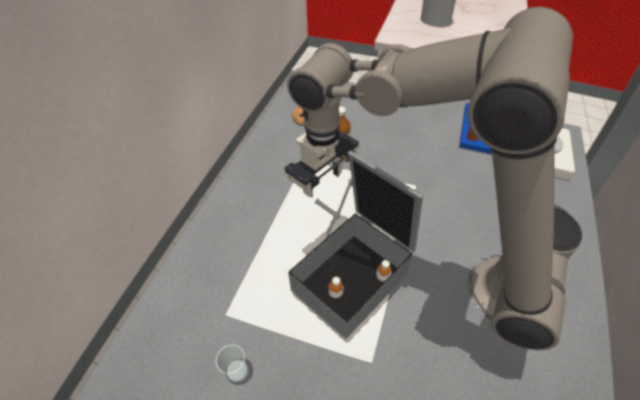

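The wrist view shows the pin upright between the fingers, head at about (312,187) and shaft edges near 303 and 320. I'll compare that with the prediction.

```bash
cat >> h.py <<'E'
T=np.array([[9.99999317e-01,4.11267865e-04,-1.09440144e-03,-1.94390006e-01],[-1.06529197e-04,9.64244109e-01,2.65015635e-01,-7.14193441e+01],[1.16426256e-03,-2.65015337e-01,9.64243494e-01,-1.58792331e+02],[0,0,0,1]])
def wproj(X,pos,rot):
    t=Ro.from_euler('xyz',rot).inv().apply(np.asarray(X)-pos); c=np.linalg.inv(T)@np.array([*t,1]); s=c[:2]/c[2]; s=s*(1-0.02428834821907333*(s@s)); return s*291.66974503319074+[321.3157469540617,198.2301380494749]
E
python3 - <<'E'
from go import *
pos=[549.1,-11.5,236.7];rot=[-3.142,0,-2.003]
for dy,dz in((0,0),(3,0),(-3,0),(0,3)):
  for x in(195,192,165,150):
    p=pin(1.396,True,x)+[0,dy,dz]; print(dy,dz,x,np.round(wproj(box(Q,p),pos,rot),1))
for X in([100,-130,100],[100,130,100]): print(X,wproj(box(Q,X),pos,rot))
import cv2
cv2.imwrite('pics/w2c.png',cv2.resize(cv2.imread('pics/wrist2.png')[150:270,150:420],None,fx=2.9,fy=2.9,interpolation=cv2.INTER_CUBIC))
E
```

```text
0 0 195 [310.8 175.8]
0 0 192 [310.8 179.5]
0 0 165 [311.2 211.6]
0 0 150 [311.3 228.6]
3 0 195 [307.  175.8]
3 0 192 [307.1 179.5]
3 0 165 [307.5 211.6]
3 0 150 [307.8 228.6]
-3 0 195 [314.5 175.8]
-3 0 192 [314.5 179.5]
-3 0 165 [314.8 211.6]
-3 0 150 [314.9 228.6]
0 3 195 [310.6 176.6]
0 3 192 [310.7 180.3]
0 3 165 [311.  212.7]
0 3 150 [311.2 229.9]
[100, -130, 100] [379.56804282 258.19187436]
[100, 130, 100] [129.93307302 257.7453919 ]
```

View pics/w2c.png

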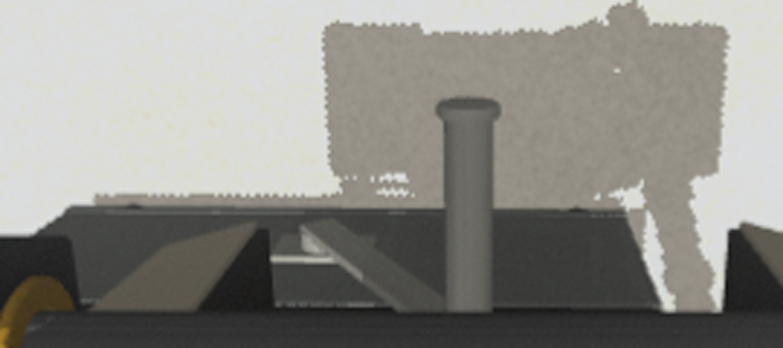

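```bash
python3 w.py 164 -62 129|tail -1; python3 -m inch '[[[-0.042,0.02,0.1,0,0,0,-1],[-0.042,0.02,0.2,0,0,0,-1],[-0.042,0.02,0.3,0,0,0,-0.5],[-0.042,0.02,0.36,0,0,0,0],[-0.042,0.02,0.4,0,0,0,0.2],[-0.042,0.02,0.428,0,0,0,0.4],[-0.042,0.02,0.428,0,0,0,0.5],[-0.042,0.02,0.428,0,0,0,0.5],[-0.042,0.02,0.428,0,0,0,0.5],[-0.042,0.02,0.428,0,0,0,0.5]]]'; python3 w.py 164 -62 129; python3 - <<'E'
from plant import bot
import cv2
for n in ('wrist','scene'): cv2.imwrite(f'pics/{n}3.png',bot.capture(n)[:,:,::-1])
a=cv2.imread('pics/scene3.png')[80:260,260:440]; cv2.imwrite('pics/s3c.png',cv2.resize(a,None,fx=3.3,fy=3.3,interpolation=cv2.INTER_CUBIC))
E
```

```text
shift [-0.0409  0.0199  0.4285]
time: 5.35
tool_pos: [549.1, -1.8, 151.4]
tcp_rot: [-3.141, 0.0, -2.002]
contact_force: [0.8, -0.1, 0.1]
grip_width: 23.6
now [549.1  -1.8 151.4] [-3.141  0.    -2.002] box [164.  -61.6 129.4] F [ 0.8 -0.1  0.1] target [548.9  -2.1 151. ]
turn [-0.0008  0.0001 -0.001 ]
shift [0.002  0.0002 0.002 ]
```

View pics/wrist3.png

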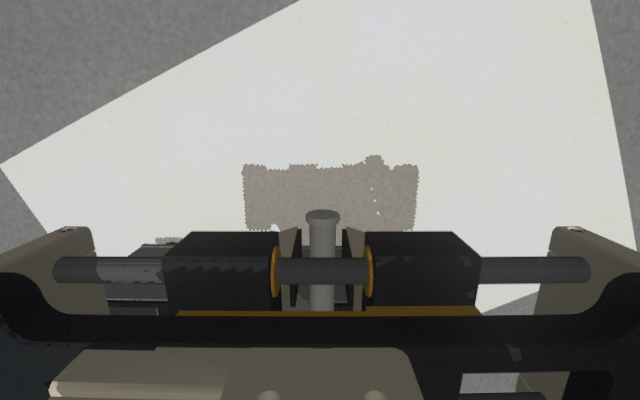

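View pics/s3c.png

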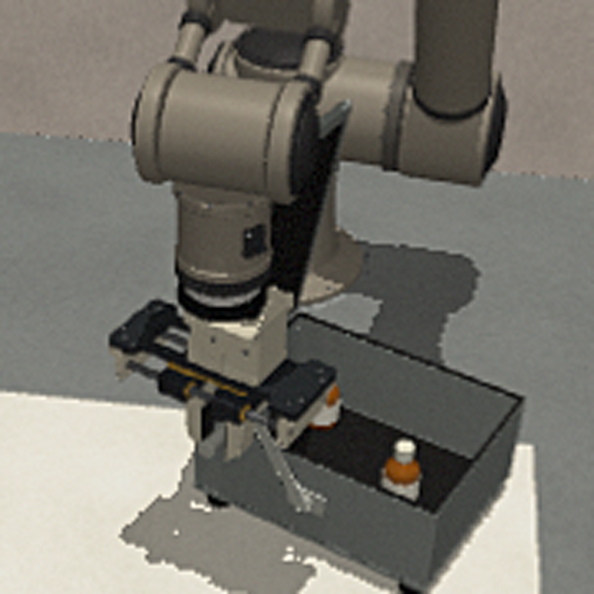

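```bash
python3 -m inch '[[[0,0,0,0,0,0,0.6],[0,0,0,0,0,0,0.64],[0,0,0,0,0,0,0.64],[-0.015,0,-0.006,0,0,0,0.64],[-0.03,0,-0.015,0,0,0,0.64],[-0.045,0,-0.024,0,0,0,0.64],[-0.06,0,-0.032,0,0,0,0.64],[-0.075,0,-0.04,0,0,0,0.64],[-0.09,0,-0.048,0,0,0,0.64],[-0.09,0,-0.048,0,0,0,0.64]]]'; python3 w.py 164 -62 129;  python3 - <<'E'
from plant import bot
import cv2
for n in ('side','scene'): cv2.imwrite(f'pics/{n}4.png',bot.capture(n)[:,:,::-1])
a=cv2.imread('pics/scene4.png')[80:260,260:440]; cv2.imwrite('pics/s4c.png',cv2.resize(a,None,fx=3.3,fy=3.3,interpolation=cv2.INTER_CUBIC))
E
```

```text
time: 6.7
tool_pos: [556.3, 14.0, 160.8]
tcp_rot: [-3.142, -0.002, -2.002]
contact_force: [-2.3, -5.7, 0.5]
grip_width: 16.6
now [556.3  14.  160.8] [-3.142e+00 -2.000e-03 -2.002e+00] box [164.  -44.3 138.8] F [-2.3 -5.7  0.5] target [548.9  -2.1 151. ]
turn [-0.     -0.0022 -0.0007]
shift [ 0.0886 -0.0002  0.0492]
```

View pics/s4c.png

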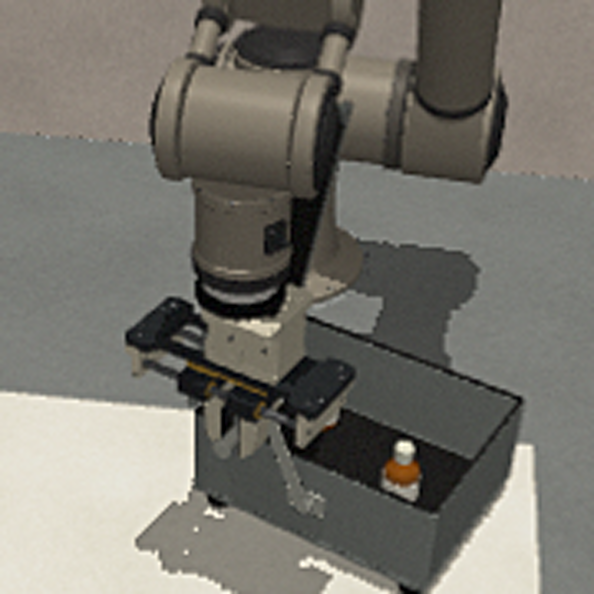

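```bash
python3 -m inch '[[[-0.013,0,-0.007,0,0,0,0.64],[-0.026,0,-0.013,0,0,0,0.64],[-0.039,0,-0.018,0,0,0,0.64],[-0.052,0,-0.022,0,0,0,0.64],[-0.065,0,-0.026,0,0,0,0.64],[-0.078,0,-0.029,0,0,0,0.64],[-0.091,0,-0.032,0,0,0,0.64],[-0.104,0,-0.034,0,0,0,0.64],[-0.115,0,-0.036,0,0,0,0.64],[-0.115,0,-0.036,0,0,0,0.64]]]'; python3 w.py 164 -62 129;  python3 - <<'E'
from plant import bot
import cv2
for n in ('side','scene'): cv2.imwrite(f'pics/{n}5.png',bot.capture(n)[:,:,::-1])
a=cv2.imread('pics/side5.png')[130:330,270:430]; cv2.imwrite('pics/s5c.png',cv2.resize(a,None,fx=3,fy=3,interpolation=cv2.INTER_CUBIC))
E
```

```text
time: 8.05
tool_pos: [565.5, 33.6, 168.1]
tcp_rot: [3.142, -0.004, -2.003]
contact_force: [-4.9, -11.6, 3.2]
grip_width: 16.6
now [565.5  33.6 168.1] [ 3.142 -0.004 -2.003] box [164.1 -22.6 146.1] F [ -4.9 -11.6   3.2] target [548.9  -2.1 151. ]
turn [ 0.0001 -0.005  -0.0011]
shift [0.1969 0.0005 0.0861]
```

View pics/s5c.png

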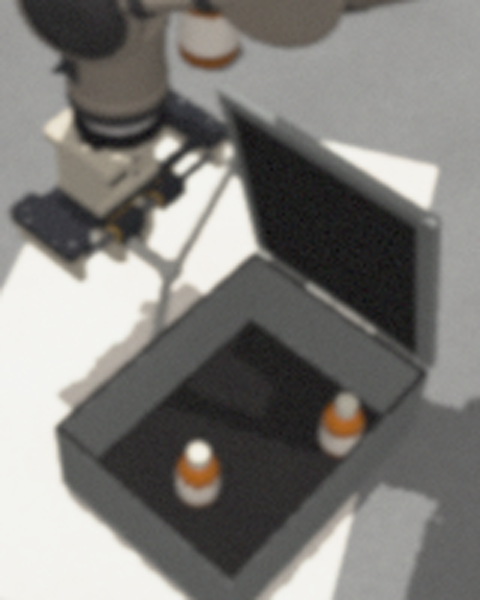

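```bash
python3 -m inch '[[[0,0,0,0,0,0,0.3],[0,0,0,0,0,0,0],[0,0,0,0,0,0,0],[0,-0.02,-0.05,0,0,0,0],[0,-0.05,-0.2,0,0,0,0],[0,-0.05,-0.4,0,0,0,0],[0,-0.05,-0.6,0,0,0,0],[0,-0.05,-0.8,0,0,0,0],[0,-0.05,-1,0,0,0,0],[0,-0.05,-1,0,0,0,0]]]'; python3 w.py 20 -135 405; python3 - <<'E'
from plant import bot
import cv2
for n in ('side','scene'): cv2.imwrite(f'pics/{n}6.png',bot.capture(n)[:,:,::-1])
E
```

```text
time: 9.4
tool_pos: [576.4, 31.3, 372.3]
tcp_rot: [-3.134, 0.003, -2.002]
contact_force: [-0.0, 0.9, -0.1]
grip_width: 45.4
now [576.4  31.3 372.3] [-3.134e+00  3.000e-03 -2.002e+00] box [175.  -20.1 350.3] F [-0.   0.9 -0.1] target [387.6  -8.3 427. ]
turn [-0.0098  0.0037 -0.0007]
shift [ 0.5741  0.7724 -0.2812]
```

View pics/side6.png

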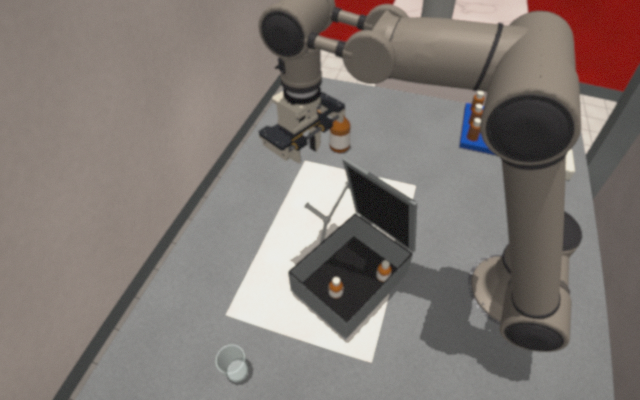

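```bash
python3 -m inch '[[[0.1,0,-0.15,0,0,0,1],[0.3,0,-0.3,0,0,0,1],[0.45,0.1,-0.33,0,0,0,1],[0.574,0.25,-0.33,0,0,0,1],[0.574,0.45,-0.33,0,0,0,1],[0.574,0.65,-0.33,0,0,0,1],[0.574,0.772,-0.33,0,0,0,1],[0.574,0.772,-0.33,0,0,0,1],[0.574,0.772,-0.33,0,0,0,1],[0.574,0.772,-0.33,0,0,0,1]]]'; python3 w.py 20 -128 318; python3 -c "
from plant import bot
o=bot.get_obs();print(o['joint_positions'])"; python3 - <<'E'
from plant import bot
import cv2
for n in ('side','scene'): cv2.imwrite(f'pics/{n}7.png',bot.capture(n)[:,:,::-1])
E
```

```text
time: 10.75
tool_pos: [387.6, -8.7, 433.2]
tcp_rot: [3.14, -0.0, -2.003]
contact_force: [0.6, 0.1, 0.1]
grip_width: 0.2
now [387.6  -8.7 433.2] [ 3.14  -0.    -2.003] box [  20.2 -135.3  411.2] F [0.6 0.1 0.1] target [390.5  -2.  340. ]
turn [ 0.0017 -0.0005 -0.0015]
shift [-0.0368  0.0005  0.4662]
[-2.20686614e-01 -2.38132878e-03  1.39312558e+00 -1.05037209e-04
  1.75222245e+00  1.78213237e+00]
```

View pics/side7.png

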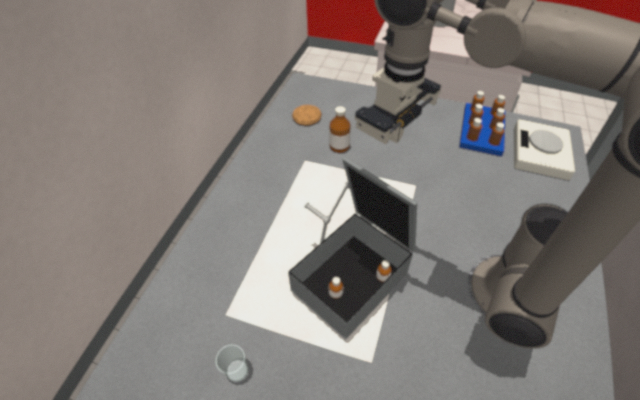

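View pics/scene7.png

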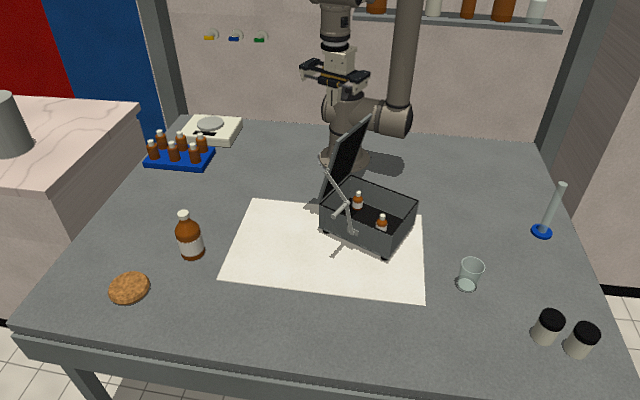

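```bash
python3 -m inch '[[[0,0,0.1,0,0,0,1],[0,0,0.25,0,0,0,1],[0,0,0.4,0,0,0,1],[0,0,0.48,0,0,0,1],[-0.03,0,0.48,0,0,0,1],[-0.06,0,0.48,0,0,0,1],[-0.08,0,0.48,0,0,0,1],[-0.1,0,0.48,0,0,0,1],[-0.11,0,0.48,0,0,0,1],[-0.11,0,0.48,0,0,0,1]]]'; python3 w.py 20 -128 318;python3 - <<'E'
from h import *
for a in np.arange(1.3,-.01,-.05):
    p=lidpt(0,215,10,a); print(round(a,2),'y',round(p[1]-19,1),'z',round(p[2],1),'sink',round(.8*(8 if a<.7 else 9)*np.cos(a),1))
from plant import bot
import cv2
a=bot.capture('scene')[90:240,270:420,::-1]; cv2.imwrite('pics/s8.png',cv2.resize(a,None,fx=4,fy=4,interpolation=cv2.INTER_CUBIC))
E
```

```text
time: 12.1
tool_pos: [396.2, 11.7, 338.0]
tcp_rot: [-3.141, -0.0, -2.002]
contact_force: [-0.2, 0.1, 0.5]
grip_width: 0.4
now [396.2  11.7 338. ] [-3.141 -0.    -2.002] box [  19.4 -113.2  316. ] F [-0.2  0.1  0.5] target [390.5  -2.  340. ]
turn [-0.0002 -0.0001 -0.0007]
shift [ 0.074  -0.0028 -0.0102]
1.3 y -101.1 z 312.8 sink 1.9
1.25 y -90.7 z 310.2 sink 2.3
1.2 y -80.4 z 307.0 sink 2.6
1.15 y -70.3 z 303.3 sink 2.9
1.1 y -60.4 z 299.1 sink 3.3
1.05 y -50.7 z 294.5 sink 3.6
1.0 y -41.2 z 289.3 sink 3.9
0.95 y -32.1 z 283.7 sink 4.2
0.9 y -23.2 z 277.6 sink 4.5
0.85 y -14.6 z 271.1 sink 4.8
0.8 y -6.4 z 264.2 sink 5.0
0.75 y 1.5 z 256.9 sink 5.3
0.7 y 9.0 z 249.2 sink 4.9
0.65 y 16.1 z 241.1 sink 5.1
0.6 y 22.8 z 232.7 sink 5.3
0.55 y 29.1 z 223.9 sink 5.5
0.5 y 34.9 z 214.9 sink 5.6
0.45 y 40.2 z 205.5 sink 5.8
0.4 y 45.1 z 195.9 sink 5.9
0.35 y 49.5 z 186.1 sink 6.0
0.3 y 53.4 z 176.1 sink 6.1
0.25 y 56.8 z 165.9 sink 6.2
0.2 y 59.7 z 155.5 sink 6.3
0.15 y 62.1 z 145.0 sink 6.3
0.1 y 63.9 z 134.4 sink 6.4
0.05 y 65.2 z 123.7 sink 6.4
-0.0 y 66.0 z 113.0 sink 6.4
```

View pics/s8.png

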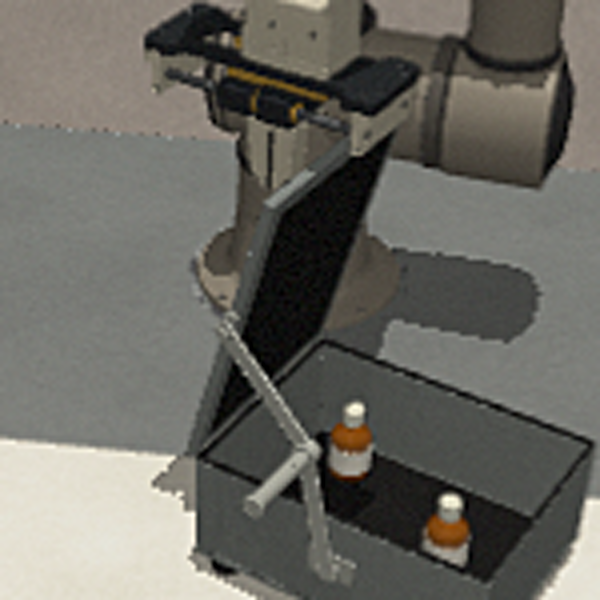

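```bash
python3 -m inch '[[[-0.05,0,0.02,0,0,0,1],[-0.08,0,0.03,0,0,0,1],[-0.11,0,0.04,0,0,0,1],[-0.14,0,0.05,0,0,0,1],[-0.17,0,0.06,0,0,0,1],[-0.2,0,0.072,0,0,0,1],[-0.225,0,0.083,0,0,0,1],[-0.25,0,0.095,0,0,0,1],[-0.275,0,0.107,0,0,0,1],[-0.275,0,0.107,0,0,0,1]]]'; python3 w.py 20 -128 318;python3 - <<'E'
from plant import bot
import cv2
a=bot.capture('scene')[90:240,270:420,::-1]; cv2.imwrite('pics/s9.png',cv2.resize(a,None,fx=4,fy=4,interpolation=cv2.INTER_CUBIC))
E
```

```text
time: 13.4
tool_pos: [419.0, 60.7, 316.5]
tcp_rot: [-3.141, -0.003, -2.003]
contact_force: [-1.8, -6.1, 3.6]
grip_width: 0.5
now [419.   60.7 316.5] [-3.141e+00 -3.000e-03 -2.003e+00] box [ 19.7 -59.1 294.5] F [-1.8 -6.1  3.6] target [390.5  -2.  340. ]
turn [-0.0008 -0.004  -0.0011]
shift [ 0.3446 -0.0018 -0.1163]
```

View pics/s9.png

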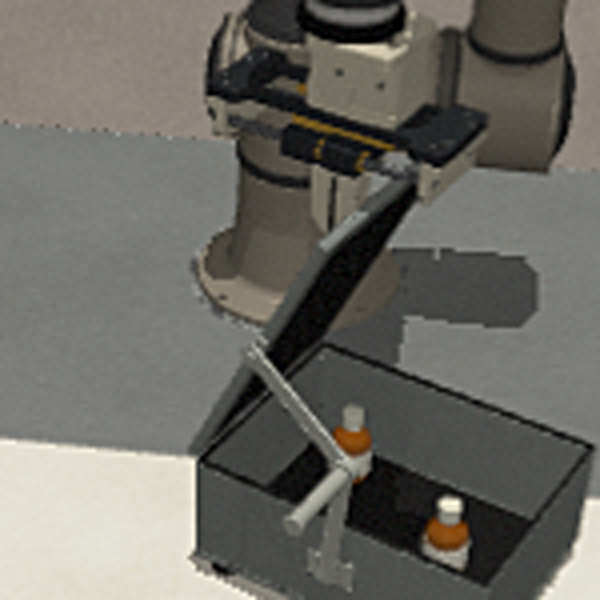

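```bash
python3 -m inch '[[[-0.03,0,0.014,0,0,0,1],[-0.06,0,0.03,0,0,0,1],[-0.09,0,0.046,0,0,0,1],[-0.12,0,0.066,0,0,0,1],[-0.15,0,0.087,0,0,0,1],[-0.18,0,0.108,0,0,0,1],[-0.21,0,0.13,0,0,0,1],[-0.237,0,0.154,0,0,0,1],[-0.264,0,0.178,0,0,0,1],[-0.264,0,0.178,0,0,0,1]]]'; python3 w.py 20 -6.4 259
```

```text
time: 14.7
tool_pos: [442.1, 109.7, 281.6]
tcp_rot: [-3.139, 0.0, -2.002]
contact_force: [0.2, -2.2, 7.5]
grip_width: 0.5
now [442.1 109.7 281.6] [-3.139  0.    -2.002] box [ 20.2  -5.1 259.6] F [ 0.2 -2.2  7.5] target [441.3 108.5 281. ]
turn [-0.0031  0.0002 -0.0007]
shift [0.0067 0.001  0.0029]
```

```bash
python3 -m inch '[[[-0.022,0,0.026,0,0,0,1],[-0.045,0,0.052,0,0,0,1],[-0.07,0,0.077,0,0,0,1],[-0.094,0,0.104,0,0,0,1],[-0.117,0,0.132,0,0,0,1],[-0.14,0,0.161,0,0,0,1],[-0.16,0,0.191,0,0,0,1],[-0.181,0,0.221,0,0,0,1],[-0.2,0,0.251,0,0,0,1],[-0.2,0,0.251,0,0,0,1]]]'; python3 w.py 20 34.9 209.3;python3 - <<'E'
from plant import bot
import cv2
a=bot.capture('scene')[90:240,270:420,::-1]; cv2.imwrite('pics/s10.png',cv2.resize(a,None,fx=4,fy=4,interpolation=cv2.INTER_CUBIC))
E
```

```text
time: 15.95
tool_pos: [459.6, 147.0, 232.1]
tcp_rot: [-3.138, 0.003, -2.002]
contact_force: [0.7, 2.2, 11.2]
grip_width: 0.3
now [459.6 147.  232.1] [-3.138e+00  3.000e-03 -2.002e+00] box [ 20.6  36.2 210.1] F [ 0.7  2.2 11.2] target [458.6 146.  231.3]
turn [-0.005   0.0042 -0.0003]
shift [0.0066 0.0029 0.0041]
```

View pics/s10.png

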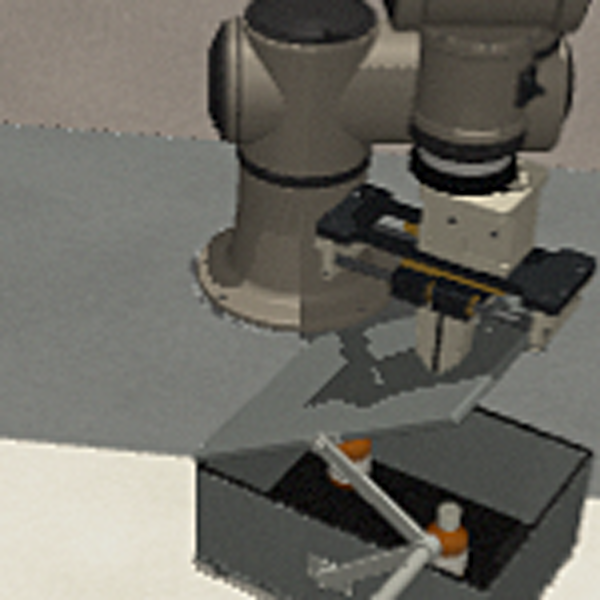

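```bash
python3 -m inch '[[[-0.011,0,0.028,0,0,0,1],[-0.022,0,0.055,0,0,0,1],[-0.034,0,0.08,0,0,0,1],[-0.045,0,0.105,0,0,0,1],[-0.056,0,0.13,0,0,0,1],[-0.067,0,0.155,0,0,0,1],[-0.077,0,0.18,0,0,0,1],[-0.086,0,0.205,0,0,0,1],[-0.095,0,0.23,0,0,0,1],[-0.103,0,0.255,0,0,0,1]]]'; python3 w.py 20 56.8 159
```

```text
time: 17.25
tool_pos: [469.0, 166.3, 181.5]
tcp_rot: [-3.137, 0.005, -2.002]
contact_force: [2.6, 4.7, 10.1]
grip_width: 0.5
now [469.  166.3 181.5] [-3.137  0.005 -2.002] box [ 21.   57.7 159.5] F [ 2.6  4.7 10.1] target [467.7 165.9 181. ]
turn [-0.0064  0.0069 -0.0008]
shift [0.0044 0.005  0.0027]
```

```bash
python3 -m inch '[[[-0.005,0,0.02,0,0,0,1],[-0.01,0,0.04,0,0,0,1],[-0.014,0,0.06,0,0,0,1],[-0.018,0,0.08,0,0,0,1],[-0.022,0,0.1,0,0,0,1],[-0.026,0,0.12,0,0,0,1],[-0.029,0,0.14,0,0,0,1],[-0.031,0,0.16,0,0,0,1],[-0.033,0,0.175,0,0,0,1],[-0.033,0,0.18,0,0,0,1]]]'; python3 w.py 20 65 123;python3 - <<'E'
from plant import bot
import cv2
a=bot.capture('scene')[90:240,270:420,::-1]; cv2.imwrite('pics/s11.png',cv2.resize(a,None,fx=4,fy=4,interpolation=cv2.INTER_CUBIC))
E
```

```text
time: 18.5
tool_pos: [472.0, 172.6, 145.3]
tcp_rot: [-3.137, 0.006, -2.002]
contact_force: [3.8, 6.2, 9.1]
grip_width: 0.2
now [472.  172.6 145.3] [-3.137  0.006 -2.002] box [ 21.1  64.6 123.3] F [3.8 6.2 9.1] target [471.1 173.4 145. ]
turn [-0.0062  0.0075 -0.001 ]
shift [-0.0019  0.0054  0.0017]
```

View pics/s11.png

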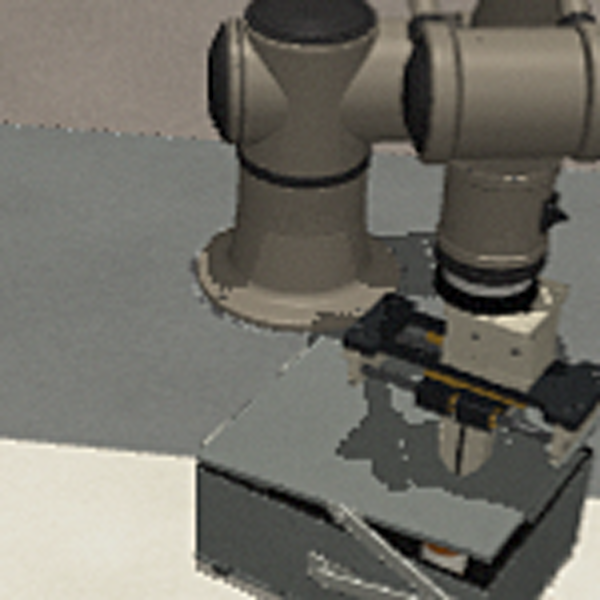

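```bash
python3 -m inch '[[[-0.006,0,0.008,0,0,0,1],[-0.01,0,0.016,0,0,0,1],[-0.012,0,0.025,0,0,0,1],[-0.014,0,0.034,0,0,0,1],[-0.016,0,0.042,0,0,0,1],[-0.018,0,0.05,0,0,0,1],[-0.019,0,0.058,0,0,0,1],[-0.02,0,0.066,0,0,0,1],[-0.02,0,0.074,0,0,0,1],[-0.02,0,0.08,0,0,0,1]]]'; python3 w.py 20 68 107
```

```text
time: 19.8
tool_pos: [472.7, 174.4, 128.8]
tcp_rot: [-3.138, 0.002, -2.002]
contact_force: [1.7, -1.9, 8.3]
grip_width: 0.4
now [472.7 174.4 128.8] [-3.138e+00  2.000e-03 -2.002e+00] box [ 21.   66.5 106.8] F [ 1.7 -1.9  8.3] target [472.4 176.1 129. ]
turn [-0.0048  0.0019 -0.0006]
shift [-0.0074  0.0052 -0.0012]
```

```bash
python3 -m inch '[[[0,0,0.004,0,0,0,1],[0,0,0.008,0,0,0,1],[0,0,0.012,0,0,0,1],[0,0,0.016,0,0,0,1],[0,0,0.02,0,0,0,1],[0,0,0.02,0,0,0,1],[0,0,0.02,0,0,0,1],[0,0,0.02,0,0,0,1],[0,0,0.02,0,0,0,1],[0,0,0.02,0,0,0,1]]]'; python3 w.py 20 68 107
```

```text
time: 21.05
tool_pos: [472.7, 174.4, 125.2]
tcp_rot: [-3.138, 0.002, -2.002]
contact_force: [-0.4, -2.6, 11.0]
grip_width: 0.3
now [472.7 174.4 125.2] [-3.138e+00  2.000e-03 -2.002e+00] box [ 21.   66.6 103.2] F [-0.4 -2.6 11. ] target [472.4 176.1 129. ]
turn [-0.0052  0.0021 -0.0005]
shift [-0.0071  0.005  -0.019 ]
```

```bash
python3 -m inch '[[[0,0,0.003,0,0,0,1],[0,0,0.006,0,0,0,1],[0,0,0.009,0,0,0,1],[0,0,0.012,0,0,0,1],[0,0,0.015,0,0,0,1],[0,0,0.015,0,0,0,1],[0,0,0.015,0,0,0,1],[0,0,0.015,0,0,0,1],[0,0,0.015,0,0,0,1],[0,0,0.015,0,0,0,1]]]'; python3 w.py 20 68 107;python3 - <<'E'
from plant import bot
import cv2
a=bot.capture('scene')[130:280,290:440,::-1]; cv2.imwrite('pics/s12.png',cv2.resize(a,None,fx=4,fy=4,interpolation=cv2.INTER_CUBIC))
a=bot.capture('side')[200:350,270:430,::-1]; cv2.imwrite('pics/d12.png',cv2.resize(a,None,fx=4,fy=4,interpolation=cv2.INTER_CUBIC))
E
```

```text
time: 22.3
tool_pos: [472.8, 174.4, 122.6]
tcp_rot: [-3.137, 0.002, -2.002]
contact_force: [-0.4, -2.2, 13.4]
grip_width: 0.2
now [472.8 174.4 122.6] [-3.137e+00  2.000e-03 -2.002e+00] box [ 21.1  66.6 100.6] F [-0.4 -2.2 13.4] target [472.4 176.1 129. ]
turn [-0.0055  0.0023 -0.0005]
shift [-0.0072  0.0052 -0.0321]
```

View pics/s12.png

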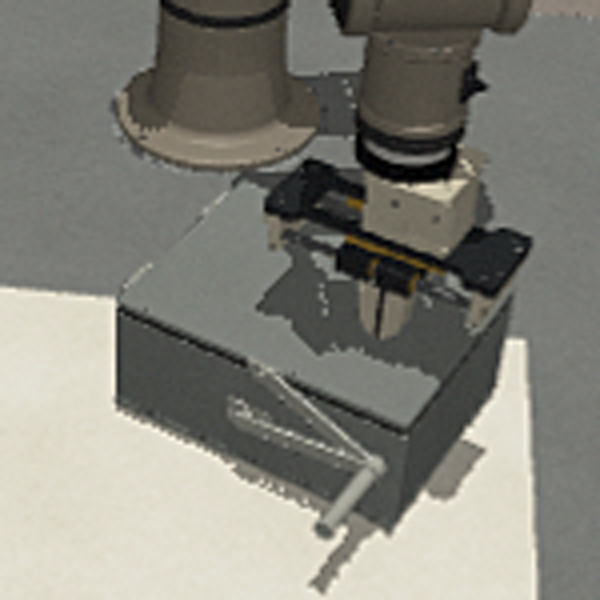

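View pics/d12.png

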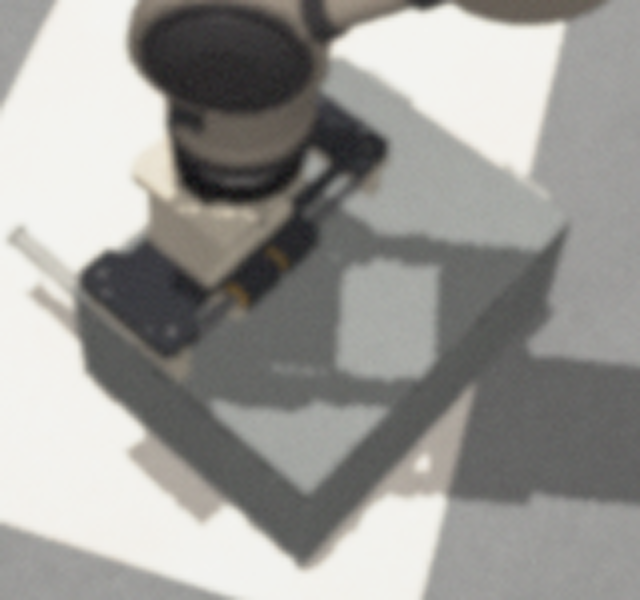

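```bash
python3 -m inch '[[[0,0,0.003,0,0,0,1],[0,0,0.006,0,0,0,1],[0,0,0.009,0,0,0,1],[0,0,0.011,0,0,0,1],[0,0,0.013,0,0,0,1],[0,0,0.013,0,0,0,1],[0,0,0.013,0,0,0,1],[0,0,0.013,0,0,0,1],[0,0,0.013,0,0,0,1],[0,0,0.013,0,0,0,1]]]'; python3 w.py 20 68 107
```

```text
time: 23.65
tool_pos: [472.7, 174.4, 120.3]
tcp_rot: [-3.137, 0.002, -2.002]
contact_force: [-1.4, -3.2, 17.3]
grip_width: 0.3
now [472.7 174.4 120.3] [-3.137e+00  2.000e-03 -2.002e+00] box [21.1 66.6 98.3] F [-1.4 -3.2 17.3] target [472.4 176.1 129. ]
turn [-0.0057  0.0024 -0.0004]
shift [-0.0072  0.0051 -0.0436]
```

```bash
python3 -m inch '[[[0,0,-0.02,0,0,0,1],[0,0,-0.04,0,0,0,1],[0,0,-0.06,0,0,0,1],[0,0,-0.08,0,0,0,1],[0,0,-0.11,0,0,0,1],[0,0,-0.2,0,0,0,1],[0,0,-0.4,0,0,0,1],[0,0,-0.6,0,0,0,1],[0,0,-0.8,0,0,0,1],[0,0,-0.95,0,0,0,1]]]'; python3 -m inch '[[[0.2,0,-0.1,0,0,0,1],[0.4,0,-0.2,0,0,0,1],[0.6,0,-0.2,0,0,0,1],[0.8,0,-0.2,0,0,0,1],[1,0,-0.2,0,0,0,1],[1,0,-0.2,0,0,0,1],[1,0,-0.2,0,0,0,1],[1,0,-0.2,0,0,0,1],[1,0,-0.2,0,0,0,1],[1,0,-0.2,0,0,0,1]]]'; python3 - <<'E'
from plant import bot
import cv2
for n in('scene','side'): cv2.imwrite(f'pics/{n}13.png',bot.capture(n)[:,:,::-1])
a=cv2.imread('pics/scene13.png')[150:270,300:430]; cv2.imwrite('pics/s13.png',cv2.resize(a,None,fx=5,fy=5,interpolation=cv2.INTER_CUBIC))
E
```

```text
time: 24.9
tool_pos: [470.8, 174.4, 309.7]
tcp_rot: [-3.141, 0.0, -2.002]
contact_force: [0.3, 0.6, -0.8]
grip_width: 0.6
time: 26.15
tool_pos: [387.5, -7.0, 348.0]
tcp_rot: [3.141, -0.0, -2.002]
contact_force: [-0.4, -0.6, -0.1]
grip_width: 0.5
```

View pics/s13.png

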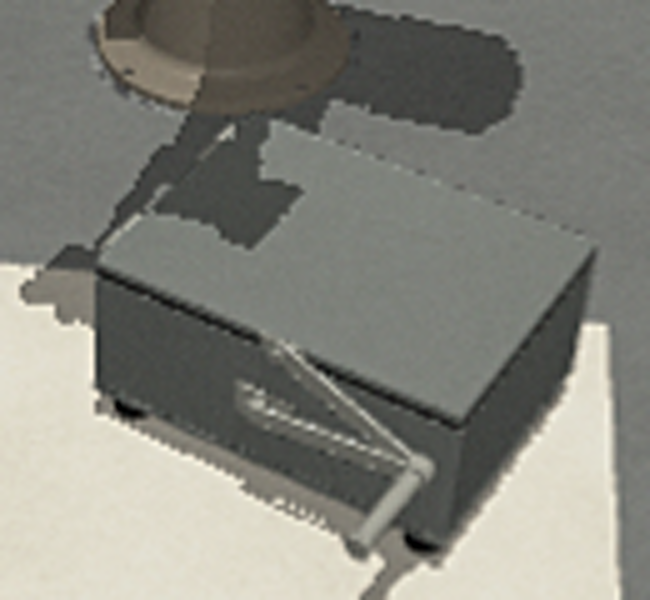

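View pics/side13.png

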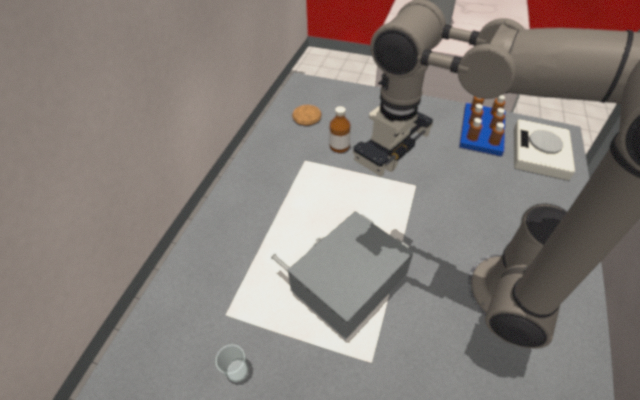

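View pics/scene13.png

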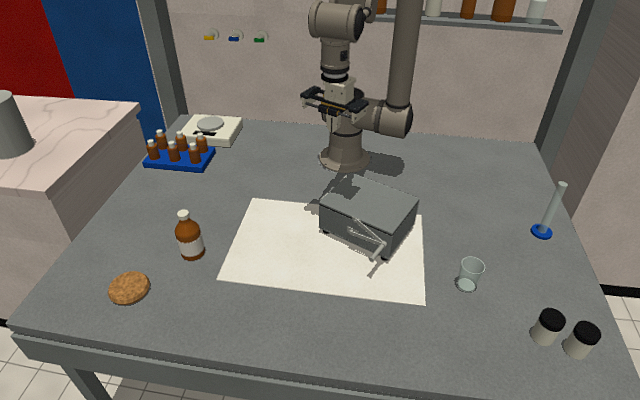

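```bash
python3 - <<'E'
from go import *
for a in(0,.02,.04):
  for u,v,h in((100,260,10),(100,260,0),(-100,260,10),(100,0,10)):
    p=proj('scene',box(Q,lidpt(u,v,h,a)))-[300,150]; s=proj('side',box(Q,lidpt(u,v,h,a))); print(a,(u,v,h),np.round((p+.5)*5-.5),np.round(s,1))
p=proj('scene',box(Q,[162,110,58.5]))-[300,150];print('pin home',p*5)
import cv2
a=cv2.imread('pics/scene13.png')[205:265,350:425]; cv2.imwrite('pics/s13b.png',cv2.resize(a,None,fx=10,fy=10,interpolation=cv2.INTER_NEAREST))
E
```

```text
0 (100, 260, 10) [465. 412.] [288.1 270.1]
0 (100, 260, 0) [463. 424.] [288.4 272.2]
0 (-100, 260, 10) [600. 236.] [349.3 322.3]
0 (100, 0, 10) [ 95. 256.] [355.8 210. ]
0.02 (100, 260, 10) [466. 405.] [288. 269.]
0.02 (100, 260, 0) [464. 418.] [288.2 271.1]
0.02 (-100, 260, 10) [601. 229.] [349.5 321.3]
0.02 (100, 0, 10) [ 95. 255.] [355.8 210. ]
0.04 (100, 260, 10) [466. 398.] [287.9 267.8]
0.04 (100, 260, 0) [465. 411.] [288.1 270. ]
0.04 (-100, 260, 10) [601. 223.] [349.7 320.2]
0.04 (100, 0, 10) [ 95. 255.] [355.9 209.9]
pin home [374.90959468 524.8017184 ]
```

View pics/s13b.png

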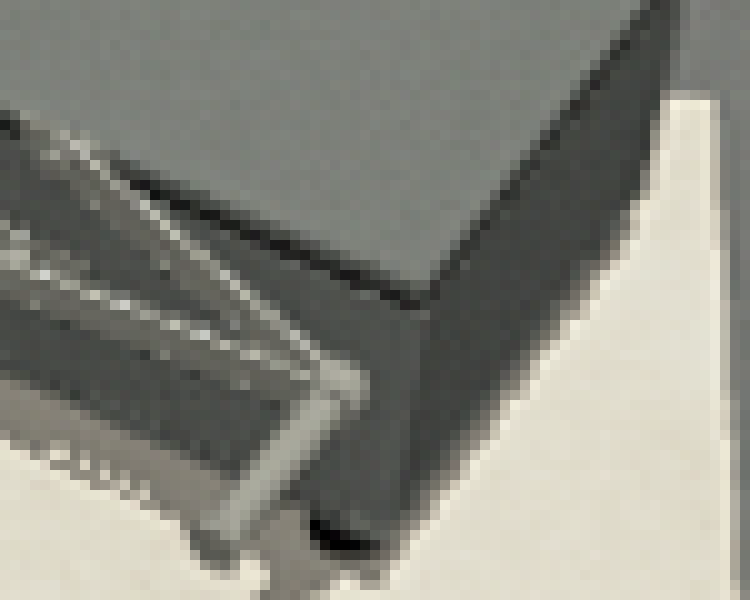

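The lid's front-corner underside shows at about (391.5,235), which matches the projection for a shut lid. The dark gap along the rim is even, and the bottle and beaker stand where they were. I'm handing in.

```bash
python3 -c "
from plant import bot
print(bot.close_job())"
```

```text
the job is handed in; nothing more can be done
None
```

The sample box is shut and the job is handed in at about 26 s of robot time.

- **Unlocking:** I held the knee pin loosely between the fingers at a 16.6 mm opening, because the fixed 30 N grip would have squeezed it too hard. I then moved it up and forward past centre to a knee angle of about 0.55 rad by calculation. The push read at most about 13 N.
- **Lowering:** I let go and came round behind the lid. I pushed it down slowly near lid_press, about 0.2 rad/s at most, with readings of about 7 to 12 N.
- **Pressing home:** The force then climbed steadily to about 17.5 N as the box sank, so the lid was on its stop. I eased off and moved the arm clear.

**Last checks:**
- With the arm away, the lid corner matched the shut-lid projection to within about 1 pixel (roughly 0.01 rad), and the rim gap looked even.
- The large bottle and beaker stood where they began. The two small bottles are now hidden by the lid; they were still standing where they began when the lid was half down.
- The wrist force was back to about zero.
- The pin head showed about 5 mm nearer the box than I first calculated, so I gripped 4 mm further in.
- Forces are readings at the end of each move, so short peaks in between were not seen.

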